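Thread the return spring over the latch post

ROBOT

A 7-joint arm with a two-finger parallel gripper is mounted at the origin on the work surface. World frame = base frame: x ahead of the robot, y to its left, z up, the work surface at z = 0. Lengths are in m, angles in rad, forces in N, time in s.
With the tool pointing down it reaches from about 0.4 to 0.85 m from the base axis. Payload 4.5 kg.
Tool frame: the origin (TCP) lies where the fingers leave the gripper's body, on its centre line; the fingertips stand 64 mm ahead of it and the grasp point (between the pads) lies 45 mm ahead of it; z points along the fingers, y is the line along which they close (so a half turn about z gives the same grasp; the last joint's range is limited). The gripper opens to 88 mm and grips with 3 to 60 N. Pads are 18 mm wide; open, the fingers measure 123 mm over their backs; the gripper's body (75 mm by 187 mm) begins 45 mm behind the grasp point.
Start: joints at [-1.294, 0.689, -0.195, 1.565, 0.157, 0.902, -0.215], TCP at [0.15, 0.607, 0.303] pointing down, gripper open.
Joint ranges: [-3.01, 3.01], [-0.46, 2.08], [-1.47, 1.51], [0.13, 2.56], [-1, 4.14], [0.04, 2.09], [-2.66, 2.66]. Speed limits (rad/s): [2.57, 2.57, 3.14, 3.14, 3.14, 3.14, 3.14].

INTERFACE

Orientations are given as a unit quaternion [x, y, z, w].
In Python, from plant import r gives the robot as it stands.
- The arm moves only by the tool play_rows, never from a script. Its arguments are lists of equal length, an entry for each row: "translation": the shift along the tool's x, y, z in m, a list of three; "delta_rot": the turn, a rotation vector about the tool's x, y, z in degrees, a list of three; "grip": the opening, from -1 (shut) to 1 (fully open). In form: {"translation": [[x, y, z], ...], "delta_rot": [[rx, ry, rz], ...], "grip": [grip, ...]}. A call has 1 to 20 rows; each row shifts and turns the commanded pose from where the row before left it, along the tool's axes as they then stand; what a row does not reach is not made up. A row lasts 1/8 s, in which the tool goes at most 62.5 mm and 10.7 degrees, less where a joint would pass 70% of its speed; a pose out of reach is approached as far as the arm can. A call with a gripper value outside its range is refused whole. The fingers move at their own pace and stop on an object; "squeeze" is the grip in N (left out, the last holds). Time passes only in rows, so rows that do not move let the fingers close. It gives the time, the measured TCP pose, the force, the opening and the grip force at its end, in the units of the state.
- r.get_state(): the state, without advancing time (a new reading comes with each control period).
- r.snapshot(name): name is "scene" or "top" or "wrist"; returns the picture (384x512x3 uint8, blue, green, red); there is no depth.
- r.get_calibration(name): a dict with "intrinsics" (3x3 intrinsics, pixels), "eye" and "rotation" of the camera in the world. Camera axes: x right, y up, looking along -z (the intrinsics and any distortion apply to the point x, -y, -z); pixel columns grow to the right and rows downward; lengths in m; the calibration is good to about 2 mm. A picture is of the moment at which its call begins: read the wrist's pose just before it. get_calibration takes no time and is no camera call; for the wrist camera it gives the pose at the moment of the call.
- r.finish_job(): hands the job in; it is judged then, once.
Trained networks look in the newest picture that a camera, given by its name, has taken for a name from the list of things; names that differ only in an ending like _2 or _b are one class to them, and where a whole thing is asked for, a point or a joint stands for the part that bears it (a point fixed in the world has none). Each returns a list of dicts, best first, with "confidence" (0 to 1); they miss things now and then, are a little off and sometimes report something else, mostly with a low value. They report only what shows in the picture. A call takes as long as a camera call.
- r.look_for(camera, target): "point" ([x, y, z] in m, in world coordinates, good to about 4 mm: the middle of the surface that is visible of it).
- r.silhouettes(camera, target): "pixels" (384x512 bool, what is visible of it).
The state is a dict: "clock": time; "q": joint angles; "qd": joint speeds; "joint_torque": joint torques, N m; "tool_pos": TCP position; "eef_rot": TCP orientation; "contact_force": force on the tool from outside, world axes, zero at the start; "moment": the same for the moment, N m; "opening": opening from 0.0 (shut) to 1.0 (fully open); "finger_force": force on a finger pad.
Only numpy, scipy, OpenCV 4.12 (cv2) and the standard library are available. Lean on these libraries where they do the work, as an engineer would, in place of code of your own. Each camera call takes 0.05 s, during which the arm holds its last target. There are 200 camera calls.

TASK

Take the spring out of the blue tray and thread it, tight coil down, over the brass latch post on the door panel, pressing only gently (never more than about 15 N) and twisting it a little whenever its lower coil snags on a peg, until it stands fully home on the black seat below both pegs. Then turn it back clockwise (seen from above) until the opening in its lower coil is about a quarter turn past the upper peg, so that it cannot lift off, and let go. Leave the other things on the bench where they are.

Things in the scene. Friction and masses are not known exactly. Their poses are not given: they have to be found in the camera images.
- spring: Steel compression spring standing upright in a blue tray (floor 3 mm above the bench, walls 16 mm high). Outer diameter 38 mm, coil bore 30 mm, 70 mm tall, about 0.1 kg. Origin: centre of its lower end; z up its axis. Its lower end coil, 4 mm thick, is wound in to a bore of 17.4 mm and has one opening, towards the spring's own +x. A yellow stripe down the outside marks that side.
- gap (a point): Middle of the opening in the spring's lower coil, 10.7 mm from the spring's axis along its +x, 2 mm above its origin; axes as the spring's. The opening is 7 mm wide: only here can a peg of the post pass through the lower coil, with about 0.15 rad to spare either way. Elsewhere the coil snags on top of the peg.
- grip (a point): Point on the spring's axis 55 mm above its lower end, amid the upper coils; grip these from any side, 34 to 70 mm above the lower end. Held so, the spring gives along its axis at 1 N per mm, up to 7 mm, then it is solid. It does not give in twist.
- post: Latch post, fixed on the steel door panel: aluminium foot 64 x 64 x 10 mm, round black seat 44 mm wide on it, and an upright brass rod 14 mm thick with two red pegs standing out of it. Origin: centre of the foot's underside; z up the rod. The rod rises 66 mm from the seat, then a 10 mm cone narrows to 5 mm.
- seat (a point): Centre of the top of the black seat, on the rod's axis, 16 mm above the post's origin; axes as the post's. The rod's tip is 76 mm above it. The spring's lower coil, once below both pegs, turns freely here and is held down wherever its opening is away from the lower peg.
- peg (a point): End of the upper peg, 12.5 mm from the rod's axis along the post's +x; this peg is 5 mm wide and spans 56 to 61 mm above the seat. A second peg of the same size is lower, 10 to 15 mm above the seat, turned from the upper by 0.45 to 1.45 rad counterclockwise seen from above (+x towards +y): how far differs each time and is not measured.
- fan: black axial fan, 80 x 80 x 25 mm, lying on the panel; a bystander. Origin at its underside.
- estop: red mushroom emergency-stop button, 42 mm tall, standing on the panel; a bystander. Origin at its underside.
- psu: aluminium power supply, 100 x 160 x 40 mm; a bystander. Origin at its underside.
- crimper: crimping pliers with yellow handles, about 190 mm long, 18 mm thick, lying flat; a bystander. Origin at its underside.
- screwdriver: screwdriver with green handle, lying flat; a bystander. Origin at its underside (grip in -x, blade in +x).
- small_driver: 140 mm screwdriver with blue handle, lying flat; a bystander. Origin at its underside (grip in -x, blade in +x).
- collar: brass spacer ring, 32 mm wide, 10 mm tall, in the blue tray beside the spring; a bystander. Origin at its underside.

How it is judged:
On the way, in this order (a step that is already met when the one before it is completed fails the run):
1. the spring's lower coil is round the rod, below the upper peg and above the lower one (z of spring in the frame of seat between 0.011 and 0.051 m and horizontal distance between spring and seat below 0.006 m), for 0.1 s.
2. the spring's lower end is on the seat, below both pegs (z of spring in the frame of seat between -0.003 and 0.003 m and horizontal distance between spring and seat below 0.004 m and angle between spring's own z axis and vertical below 0.1 rad), for 0.2 s.
At the end, for the whole second after the job is handed in: The spring stands upright (within 0.1 rad) on the seat (lower end within 3 mm of it, axis within 4 mm of the rod's), the opening of its lower coil turned clockwise past the upper peg: at least 5 mm to the post's -y side (0.5 rad or more past the peg; aim for a quarter turn), released and at rest (all of step 2 and y of gap in the frame of seat below -0.005 m and linear speed of spring below 0.02 m/s and contact force between the fingers and spring below 0.1 N); the robot touches nothing.
It fails at once if the spring is forced: it presses on the post with more than 25 N (contact force between spring and post above 25 N).
It fails at once if the post is struck or pushed by the robot with more than 10 N (contact force between the arm and post above 10 N).
It fails at once if a bystander is moved by more than 25 mm (distance of any of fan, estop, psu, crimper, screwdriver, small_driver, collar from where it was at the start of the episode above 0.025 m).
It also fails if it takes over 61 s, if anything falls off the work surface, if the arm or the gripper's body presses on something with over 40 N, if the wrist force passes 120 N, or if a joint passes its speed limit or range.

## Working session

There is one attempt and no reset: what is moved stays moved. The work goes in short steps, Python scripts to look and compute and a tool call to move; the robot and the scene stay as the last step left them, time stands still between calls to the robot, and variables do not carry over. Pictures are saved under pics/ and viewed, at most 10 in all, crops included, and the job is handed in when it is done.

Besides the shell and the picture viewer there is one more tool, called after ">>>" as name(argument=value, ...) on one line, values as JSON. play_rows: Moves the arm, as the interface text tells. Its arguments: {"type":"object","properties":{"translation":{"type":"array","items":{"type":"array","items":{"type":"number"}}},"delta_rot":{"type":"array","items":{"type":"array","items":{"type":"number"}}},"grip":{"type":"array","items":{"type":"number"}},"squeeze":{"type":"number"}},"required":["translation","delta_rot","grip"]}

```bash
mkdir -p pics; ls
python3 - <<'E'
from plant import r
import cv2,numpy as np
s=r.get_state();print({k:np.round(v,3).tolist() for k,v in s.items()})
a=r.snapshot("scene");b=r.snapshot("top");cv2.imwrite("pics/s.png",a);cv2.imwrite("pics/t.png",b)
for c in("scene","top"):
  k=r.get_calibration(c);print(c,{x:np.round(y,4).tolist() for x,y in k.items()})
  for n in("spring","gap","post","seat","peg","collar","estop","fan"):
    print(n,[(np.round(d["point"],4).tolist(),round(d["confidence"],2)) for d in r.look_for(c,n)[:2]])
E
```

```text
pics
{'clock': 0.0, 'q': [-1.294, 0.69, -0.195, 1.566, 0.157, 0.902, -0.215], 'qd': [-0.0, -0.002, -0.002, 0.001, 0.0, 0.001, 0.001], 'joint_torque': [0.0, -52.756, -1.267, -15.343, -0.053, 0.007, 0.0], 'tool_pos': [0.15, 0.606, 0.302], 'eef_rot': [0.121, 0.993, -0.001, -0.0], 'contact_force': [0.173, -0.076, 0.452], 'moment': [0.032, -0.013, -0.014], 'finger_force': 0.0, 'opening': 0.999}
scene {'intrinsics': [[414.4928, 0.0, 258.9668], [0.0, 414.4928, 188.5374], [0.0, 0.0, 1.0]], 'eye': [1.2884, -0.0046, 0.8345], 'rotation': [0.2611, 0.2775, 0.6879, 0.6178]}
spring [([0.4512, -0.1947, 0.0396], 0.75)]
gap [([0.4503, -0.193, 0.0396], 0.5)]
post [([0.5426, 0.1563, 0.0214], 0.62)]
seat [([0.538, 0.1557, 0.0203], 0.72)]
peg [([0.5364, 0.1553, 0.0182], 0.81), ([0.4506, -0.1956, 0.0607], 0.49)]
collar [([0.5191, -0.1748, 0.0089], 0.57)]
estop [([0.6402, 0.0663, 0.0493], 0.71), ([0.5208, -0.1763, 0.0078], 0.5)]
fan [([0.6395, 0.2516, 0.0285], 0.58)]
top {'intrinsics': [[363.4926, 0.0, 254.1883], [0.0, 363.4926, 193.7697], [0.0, 0.0, 1.0]], 'eye': [0.4863, -0.0714, 1.1386], 'rotation': [-0.0221, 0.025, 0.7123, -0.7011]}
spring []
gap []
post [([0.5323, 0.1547, 0.014], 0.93)]
seat [([0.5355, 0.1509, 0.0181], 0.97)]
peg [([0.5343, 0.1528, 0.0151], 0.55)]
collar [([0.5234, -0.1696, 0.0164], 0.61)]
estop [([0.632, 0.0659, 0.0473], 0.68)]
fan [([0.6337, 0.2518, 0.0303], 0.75), ([0.535, 0.1539, 0.0146], 0.23)]
```

View pictures.

Run:
```python
import cv2,numpy as np
a=cv2.imread("pics/s.png");b=cv2.imread("pics/t.png")
cv2.imwrite("pics/v1.png",np.vstack([np.hstack([cv2.resize(a,(400,300)),cv2.resize(b,(400,300))]),]))
```

```text
(no output)
```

View pics/v1.png

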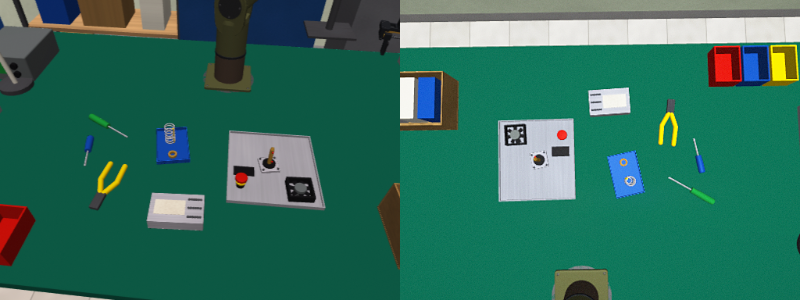

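```bash
cat > h.py <<'E'
import numpy as np,cv2
from scipy.spatial.transform import Rotation as R
def proj(k,p):
    q=R.from_quat(k["rotation"]).inv().apply(np.atleast_2d(p)-k["eye"]);q=q*[1,-1,-1]
    uv=(np.array(k["intrinsics"])@q.T).T;return uv[:,:2]/uv[:,2:]
def ray(k,uv,z):
    d=np.linalg.inv(k["intrinsics"])@[uv[0],uv[1],1];d=R.from_quat(k["rotation"]).apply(d*[1,-1,-1])
    e=np.array(k["eye"]);return e+d*(z-e[2])/d[2]
E
python3 - <<'E'
from plant import r
from h import *
a=cv2.imread("pics/s.png");b=cv2.imread("pics/t.png");o=[]
for im,c in((a,"scene"),(b,"top")):
  k=r.get_calibration(c)
  for p in([.451,-.196,.04],[.535,.154,.05]):
    u=np.round(proj(k,p)[0]).astype(int);print(c,u)
    o.append(cv2.resize(im[u[1]-24:u[1]+24,u[0]-32:u[0]+32],(400,300),interpolation=cv2.INTER_CUBIC))
cv2.imwrite("pics/v2.png",np.vstack([np.hstack(o[:2]),np.hstack(o[2:])]))
E
```

```text
scene [216 172]
scene [344 202]
top [294 229]
top [177 203]
```

View pics/v2.png

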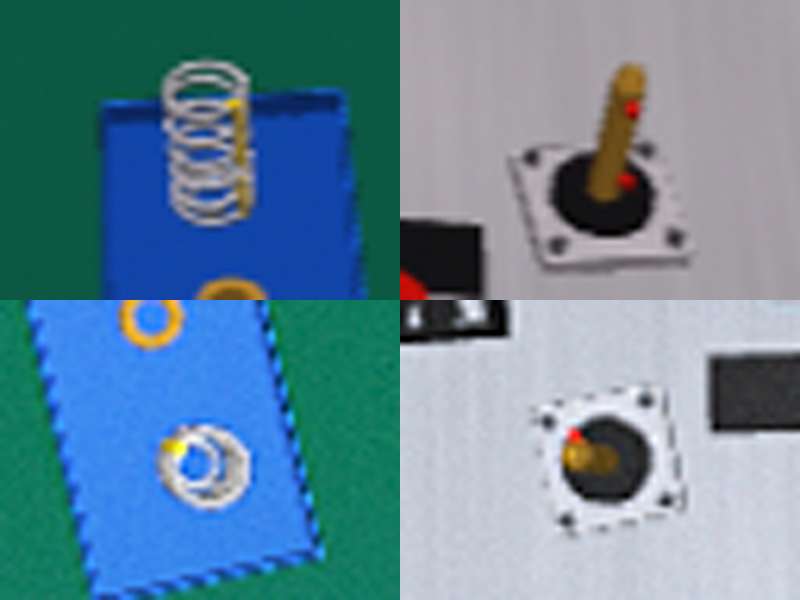

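```bash
cat >> h.py <<'E'
def to(s,p,n=1):
    "world target -> tool-frame shift, per-row"
    return np.round(R.from_quat(s["eef_rot"]).inv().apply(np.array(p)-s["tool_pos"])/n,4).tolist()
E
python3 - <<'E'
from plant import r
from h import *
s=r.get_state();k=r.get_calibration("wrist");T=R.from_quat(s["eef_rot"])
print(np.array(k["intrinsics"]),T.inv().apply(np.array(k["eye"])-s["tool_pos"]))
print((T.inv()*R.from_quat(k["rotation"])).as_matrix().round(3));print(T.as_matrix().round(3))
E
```

```text
[[277.46314237   0.         254.23728708]
 [  0.         277.46314237 189.09902057]
 [  0.           0.           1.        ]] [ 0.07594749  0.00012451 -0.08310888]
[[-0.001  0.956  0.292]
 [ 1.     0.     0.002]
 [ 0.002  0.292 -0.956]]
[[-0.971  0.24   0.   ]
 [ 0.24   0.971  0.   ]
 [-0.     0.    -1.   ]]
```

>>> play_rows(translation=[[-0.04,-0.0248,0.0057],[-0.04,-0.0248,0.0057],[-0.04,-0.0248,0.0057],[-0.04,-0.0248,0.0057],[-0.04,-0.0248,0.0057],[-0.04,-0.0248,0.0057],[-0.04,-0.0248,0.0057],[-0.04,-0.0248,0.0057],[-0.04,-0.0248,0.0057],[-0.04,-0.0248,0.0057],[-0.04,-0.0248,0.0057],[-0.04,-0.0248,0.0057],[-0.04,-0.0248,0.0057],[-0.04,-0.0248,0.0057],[0,0,0],[0,0,0]], delta_rot=[[0,0,0],[0,0,0],[0,0,0],[0,0,0],[0,0,0],[0,0,0],[0,0,0],[0,0,0],[0,0,0],[0,0,0],[0,0,0],[0,0,0],[0,0,0],[0,0,0],[0,0,0],[0,0,0]], grip=[1,1,1,1,1,1,1,1,1,1,1,1,1,1,1,1])

```text
clock: 2.9
tool_pos: [0.6099, 0.1357, 0.2228]
eef_rot: [0.121, 0.993, 0.0, -0.0]
contact_force: [-0.4, 0.2, -0.1]
opening: 0.999
finger_force: 0.0
```

Run:
```python
from plant import r
from h import *
k=r.get_calibration("wrist");im=r.snapshot("wrist");cv2.imwrite("pics/w1.png",im)
np.save("k1.npy",k,allow_pickle=True)
u=np.round(proj(k,[[.535,.154,.02],[.535,.154,.095]]));print(u)
for n in("seat","peg"): print(n,[(np.round(d["point"],4).tolist(),round(d["confidence"],2)) for d in r.look_for("wrist",n)[:2]])
c=u.mean(0).astype(int);c=np.clip(c,[80,60],[432,324]);print(c)
cv2.imwrite("pics/v3.png",cv2.resize(im[c[1]-60:c[1]+60,c[0]-80:c[0]+80],(800,600),interpolation=cv2.INTER_CUBIC))
```

```text
[[254. 103.]
 [254. 103.]]
seat [([0.5347, 0.156, 0.0158], 0.9)]
peg [([0.5317, 0.1619, 0.0188], 0.62)]
[254 103]
```

View pics/v3.png

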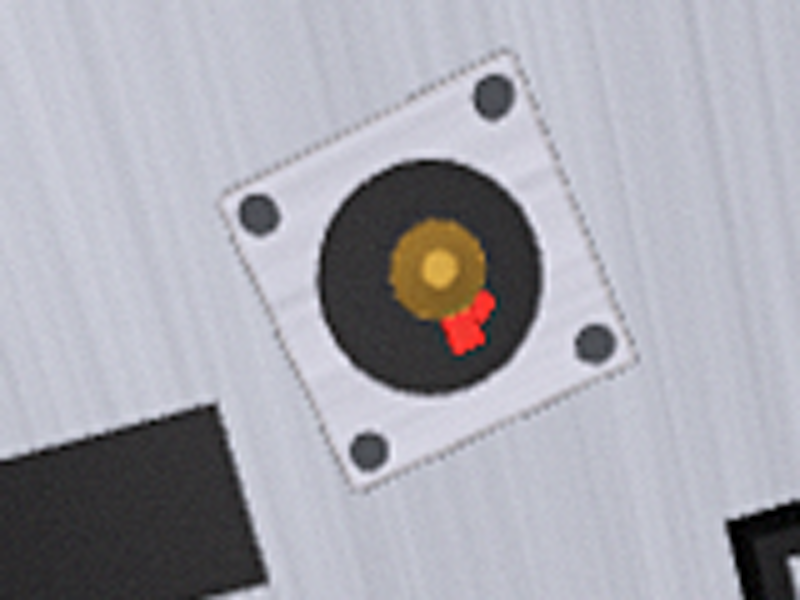

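```bash
cat > post.py <<'E'
from h import *
k=np.load("k1.npy",allow_pickle=True).item();im=cv2.imread("pics/w1.png")
cr=lambda c:np.array(c)/5+[173.9,42.9]
C=[cr(c) for c in((510,48),(637,360),(362,493),(220,192))]
from scipy.optimize import least_squares
def f(p):
    x,y,z,a=p;c=np.array([[-32,-32],[32,-32],[32,32],[-32,32]])/1e3
    m=np.array([[np.cos(a),-np.sin(a)],[np.sin(a),np.cos(a)]])
    return (proj(k,np.c_[c@m.T+[x,y],np.full(4,z)])-C).ravel()
w=[ray(k,c,.014) for c in C];a0=np.arctan2(*(w[1]-w[0])[1::-1])
o=least_squares(f,[.535,.154,.014,a0]);print(o.x,abs(o.fun).max())
a=o.x[3];zs=o.x[2]+.006
print("seat",ray(k,cr((430,277)),zs),"tip",ray(k,cr((439,268)),zs+.076))
hsv=cv2.cvtColor(im,cv2.COLOR_BGR2HSV)
M=((hsv[...,0]<6)|(hsv[...,0]>174))&(hsv[...,1]>170)&(hsv[...,2]>100);M[:, :240]=0;M[:,290:]=0;M[:80]=0;M[130:]=0
rows,cols=np.where(M);print("red",M.sum(),cols.min(),cols.max(),rows.min(),rows.max())
def mask(c,a1,a2):
    S=8;m=np.zeros((384*1,512),np.float32);big=np.zeros((60*S,60*S),np.uint8)
    def box(ang,z0,z1):
        ux=np.array([np.cos(ang),np.sin(ang)]);uy=np.array([-ux[1],ux[0]])
        P=[np.r_[c+ux*l+uy*t,z] for l in(.005,.0125) for t in(-.0025,.0025) for z in(z0,z1)]
        q=((proj(k,P)-[235,75]+.5)*S).astype(np.int32);return cv2.convexHull(q)
    cv2.fillConvexPoly(big,box(a2,zs+.01,zs+.015),1);cv2.fillConvexPoly(big,box(a1,zs+.056,zs+.061),1)
    t=np.arange(0,6.3,.1)
    for rr,z in((.007,zs+.066),(.007,zs+.061)):
        q=((proj(k,np.c_[c[0]+rr*np.cos(t),c[1]+rr*np.sin(t),0*t+z])-[235,75]+.5)*S).astype(np.int32);cv2.fillConvexPoly(big,cv2.convexHull(q),0)
    return cv2.resize(big.astype(np.float32),(60,60),interpolation=cv2.INTER_AREA)
c=ray(k,cr((439,268)),zs+.076)[:2];best=[]
T=M[75:135,235:295].astype(np.float32)
for dx in np.arange(-.002,.0021,.0005):
 for dy in np.arange(-.002,.0021,.0005):
  for a1 in a+np.arange(-.12,.13,.06):
   for d in np.arange(.45,1.46,.05):
    best.append((abs(mask(c+[dx,dy],a1,a1+d)-T).sum(),dx,dy,a1,d))
best.sort();print("yaw",a,"base",c);print(np.round(best[:8],4))
E
python3 post.py
```

```text
[ 0.45166705  0.27349755 -4.45011249 -0.56659933] 44.94118652173634
seat [ 0.46221943  0.26342634 -4.44411249] tip [ 0.44375178  0.29603215 -4.36811249]
red 74 262 272 101 113
yaw -0.5665993264274983 base [0.44375178 0.29603215]
[[ 7.42188e+01 -1.50000e-03 -2.00000e-03 -6.86600e-01  4.50000e-01]
 [ 7.42188e+01 -1.50000e-03 -1.00000e-03 -4.46600e-01  4.50000e-01]
 [ 7.42188e+01 -1.00000e-03  0.00000e+00 -6.86600e-01  4.50000e-01]
 [ 7.42188e+01 -1.00000e-03  1.00000e-03 -4.46600e-01  4.50000e-01]
 [ 7.42188e+01 -5.00000e-04  2.00000e-03 -6.86600e-01  4.50000e-01]
 [ 7.42188e+01  0.00000e+00 -1.00000e-03 -6.86600e-01  4.50000e-01]
 [ 7.42188e+01  0.00000e+00 -1.00000e-03 -6.86600e-01  5.00000e-01]
 [ 7.42188e+01  0.00000e+00 -1.00000e-03 -6.26600e-01  4.50000e-01]]
```

```bash
sed -i 's/\[\[-32,-32\],\[32,-32\],\[32,32\],\[-32,32\]\]/[[-32,32],[32,32],[32,-32],[-32,-32]]/' post.py; python3 post.py
```

```text
[0.53210318 0.16114976 0.01060888 0.19317837] 1.0148500426566045
seat [0.5317713  0.16067229 0.01660888] tip [0.53205901 0.16049022 0.09260888]
red 74 262 272 101 113
yaw 0.19317837246643568 base [0.53205901 0.16049022]
[[ 1.05781e+01  0.00000e+00  0.00000e+00  1.93200e-01  6.50000e-01]
 [ 1.17656e+01  0.00000e+00  0.00000e+00  1.93200e-01  7.00000e-01]
 [ 1.18438e+01  0.00000e+00  0.00000e+00  1.93200e-01  6.00000e-01]
 [ 1.22031e+01  5.00000e-04 -5.00000e-04  2.53200e-01  6.50000e-01]
 [ 1.31875e+01  5.00000e-04 -5.00000e-04  2.53200e-01  6.00000e-01]
 [ 1.31875e+01  5.00000e-04 -5.00000e-04  2.53200e-01  7.00000e-01]
 [ 1.37812e+01  0.00000e+00  0.00000e+00  1.93200e-01  5.50000e-01]
 [ 1.38125e+01  0.00000e+00  5.00000e-04  1.33200e-01  7.00000e-01]]
```

>>> play_rows(translation=[[0,-0.045,0],[0,-0.045,0],[0,-0.045,0],[0,-0.045,0],[0,-0.045,0],[0,-0.045,0],[0,-0.045,0],[0,-0.045,0],[0,0,0],[0,0,0]], delta_rot=[[0,0,0],[0,0,0],[0,0,0],[0,0,0],[0,0,0],[0,0,0],[0,0,0],[0,0,0],[0,0,0],[0,0,0]], grip=[1,1,1,1,1,1,1,1,1,1])

```text
clock: 4.3
tool_pos: [0.5242, -0.2128, 0.2232]
eef_rot: [0.12, 0.993, 0.001, 0.0]
contact_force: [-0.0, -0.0, 1.1]
opening: 0.995
finger_force: 0.0
```

Run:
```python
from plant import r
from h import *
k=r.get_calibration("wrist");im=r.snapshot("wrist");cv2.imwrite("pics/w2.png",im);np.save("k2.npy",k,allow_pickle=True)
s=r.get_state();print(s["tool_pos"],s["q"])
c=np.clip(np.round(proj(k,[.451,-.196,.04])[0]),[80,60],[432,324]).astype(int);print(c)
cv2.imwrite("pics/v4.png",cv2.resize(im[c[1]-60:c[1]+60,c[0]-80:c[0]+80],(800,600),interpolation=cv2.INTER_CUBIC))
```

```text
[ 0.52448021 -0.21225671  0.22318474] [ 0.50355357  0.73420757 -0.33918072  1.81821849  0.3737041   0.6518449
  1.27630306]
[253 105]
```

View pics/v4.png

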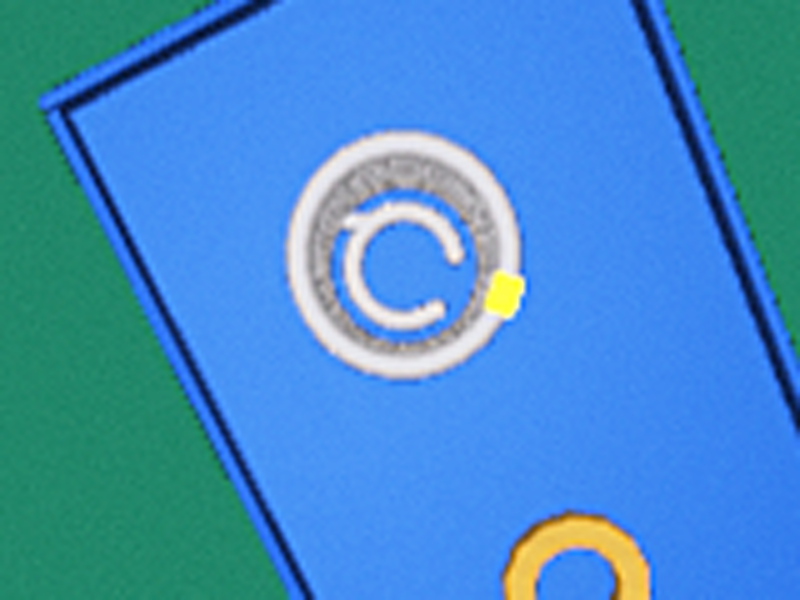

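Run:
```python
from plant import r
from h import *
k=np.load("k2.npy",allow_pickle=True).item();cr=lambda c:np.array(c)/5+[172.9,44.9]
t=ray(k,cr((404,255)),.073);l=ray(k,cr((403,267)),.005);st=ray(k,cr((505,295)),.073)
print(t,l,"yaw",np.arctan2(*(st-t)[1::-1]),np.linalg.norm(st-t))
a=ray(k,cr((455,258)),.005)-l;b=ray(k,cr((438,313)),.005)-l;print(np.arctan2(a[1],a[0]),np.arctan2(b[1],b[0]))
p=(t+l)/2;s=r.get_state()
print(to(s,[p[0],p[1],.223]),to(s,[p[0],p[1],.058+.045]))
kt=r.get_calibration("top");print(proj(kt,[t,l,[.532,.1605,.093],[.532,.1605,.018]]))
```

```text
[ 0.44420652 -0.19365701  0.073     ] [ 0.44461248 -0.19412437  0.005     ] yaw 0.9696206153421242 0.01733811482305137
1.4919997503284144 0.43269179512133665
[0.0821, -0.0012, 0.0001] [0.0822, -0.0014, 0.1201]
[[294.9483701  231.84753845]
 [292.56575915 230.88435025]
 [171.95587531 203.41760111]
 [177.36094261 204.39503805]]
```

>>> play_rows(translation=[[0.0274,-0.0004,0],[0.0274,-0.0004,0],[0.0274,-0.0004,0],[0,0,0.03],[0,0,0.03],[0,0,0.03],[0,0,0.03],[0,0,0],[0,0,0],[0,0,0],[0,0,0],[0,0,0],[0,0,0],[0,0,0]], delta_rot=[[0,0,0],[0,0,0],[0,0,0],[0,0,0],[0,0,0],[0,0,0],[0,0,0],[0,0,0],[0,0,0],[0,0,0],[0,0,0],[0,0,0],[0,0,0],[0,0,0]], grip=[1,1,1,1,1,1,1,1,1,0,-0.3,-1,-1,-1], squeeze=35)

```text
clock: 6.1
tool_pos: [0.4437, -0.1958, 0.1029]
eef_rot: [0.121, 0.993, 0.0, 0.0]
contact_force: [-0.1, 0.9, 0.0]
opening: 0.455
finger_force: 0.3
```

>>> play_rows(translation=[[0,0,0],[0,0,0],[0,0,0],[0,0,-0.01],[0,0,-0.03],[0,0,-0.03],[0,0,-0.03],[0,0,-0.03],[0,0,0],[0,0,0]], delta_rot=[[0,0,0],[0,0,0],[0,0,0],[0,0,0],[0,0,0],[0,0,0],[0,0,0],[0,0,0],[0,0,0],[0,0,0]], grip=[-1,-1,-1,-1,-1,-1,-1,-1,-1,-1])

```text
clock: 7.35
tool_pos: [0.4431, -0.1959, 0.2326]
eef_rot: [0.121, 0.993, -0.0, -0.0]
contact_force: [-0.8, 0.1, -1.4]
opening: 0.423
finger_force: 35.0
```

Run:
```python
from plant import r
from h import *
k=r.get_calibration("wrist");im=r.snapshot("wrist");cv2.imwrite("pics/w3.png",im);np.save("k3.npy",k,allow_pickle=True)
s=r.get_state();print(s["tool_pos"],s["eef_rot"],s["finger_force"],s["opening"],s["contact_force"])
cv2.imwrite("pics/v5.png",cv2.resize(im[180:384,120:392],(800,600),interpolation=cv2.INTER_CUBIC))
```

```text
[ 0.44300549 -0.19574792  0.2322106 ] [ 1.21127469e-01  9.92636527e-01  7.79202855e-05 -9.24430981e-04] 34.99977227488671 0.42322349650320185 [ 0.39941084  0.33417224 -1.09878339]
```

View pics/v5.png

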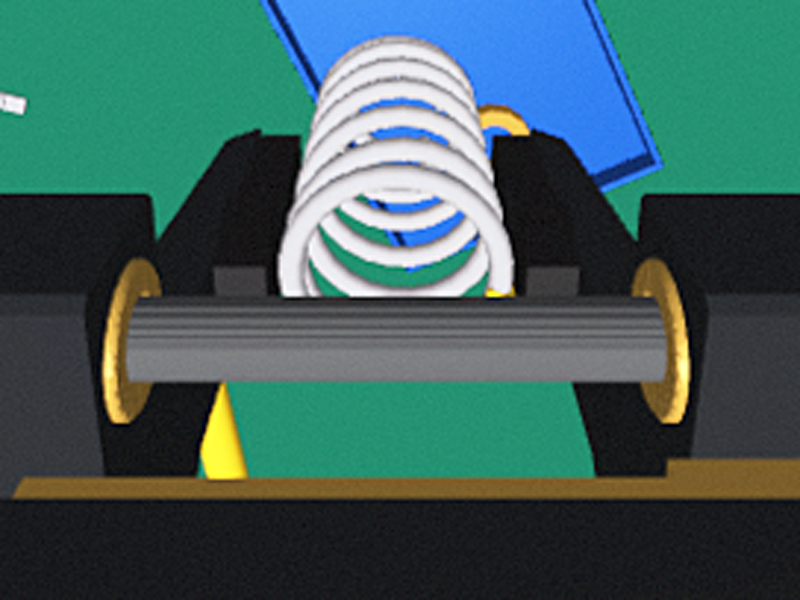

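Run:
```python
from h import *
k=np.load("k3.npy",allow_pickle=True).item();T=R.from_quat([.12113,.99264,0,0]);P=np.array([.44300,-.19575,.23221])
cr=lambda c:np.array(c)*.34+[119.7,179.7]
for uv,zt in(((398,164),.030),((398,38),.094),((398,38),.098)):
    w=ray(k,cr(uv),P[2]-zt);print(zt,T.inv().apply(w-P).round(4))
# world TCP target to have spring over rod w/o rotation using relative wrist views
print(np.array([.532,.1605])-[.4444,-.1939])
```

```text
0.03 [0.0193 0.0001 0.03  ]
0.094 [0.0191 0.0002 0.094 ]
0.098 [0.0179 0.0002 0.098 ]
[0.0876 0.3544]
```

>>> play_rows(translation=[[0,0.0408,0],[0,0.0408,0],[0,0.0408,0],[0,0.0408,0],[0,0.0408,0],[0,0.0408,0],[0,0.0408,0],[0,0.0408,0],[-0.001,0.0408,0],[0,0,0],[0,0,0],[0,0,0],[0,0,0],[0,0,0],[0,0,0],[0,0,0]], delta_rot=[[0,0,0],[0,0,0],[0,0,0],[0,0,0],[0,0,0],[0,0,0],[0,0,0],[0,0,0],[0,0,0],[0,0,8.84],[0,0,8.84],[0,0,8.84],[0,0,8.84],[0,0,8.84],[0,0,0],[0,0,0]], grip=[-1,-1,-1,-1,-1,-1,-1,-1,-1,-1,-1,-1,-1,-1,-1,-1])

```text
clock: 9.4
tool_pos: [0.5326, 0.1604, 0.2322]
eef_rot: [0.484, 0.875, -0.001, -0.0]
contact_force: [-0.0, 0.8, -1.1]
opening: 0.424
finger_force: 35.0
```

Run:
```python
from plant import r
from h import *
s=r.get_state();T=R.from_quat(s["eef_rot"]);m=T.as_matrix();print(s["tool_pos"],s["q"],s["contact_force"],s["finger_force"])
print("yaw xtool deg",np.degrees(np.arctan2(m[1,0],m[0,0])),"z",m[:,2].round(4),"to",to(s,[.532,.1605,s["tool_pos"][2]]))
a=r.snapshot("scene");k=r.get_calibration("scene");w=r.snapshot("wrist");cv2.imwrite("pics/w4.png",w);cv2.imwrite("pics/s4.png",a);np.save("k4.npy",r.get_calibration("wrist"),allow_pickle=True)
u=np.round(proj(k,[.532,.1605,.1])[0]).astype(int);print(u)
A=cv2.resize(a[u[1]-40:u[1]+40,u[0]-27:u[0]+26],(398,600),interpolation=cv2.INTER_CUBIC)
cv2.imwrite("pics/v6.png",np.hstack([A,cv2.resize(w[180:290,220:290],(382,600),interpolation=cv2.INTER_CUBIC)]))
```

```text
[0.53259417 0.16037281 0.23220109] [-0.34497042  0.69485838 -0.05090031  1.8479529   0.05776652  0.60165451
  0.12764719] [-0.01555632  0.82239527 -1.13812011] 34.99984179742569
yaw xtool deg 122.05225450517207 z [-1.3e-03 -6.0e-04 -1.0e+00] to [0.0004, -0.0004, 0.0]
[350 188]
```

View pics/v6.png

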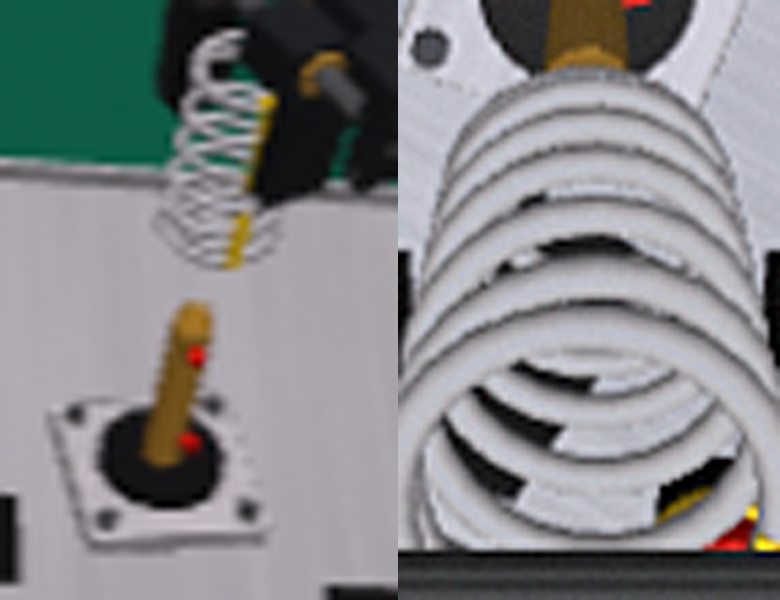

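>>> play_rows(translation=[[0.0004,-0.0004,0.01],[0,0,0.01],[0,0,0.01],[0,0,0.004],[0,0,0.003],[0,0,0.003],[0,0,0]], delta_rot=[[0,0,0],[0,0,0],[0,0,0],[0,0,0],[0,0,0],[0,0,0],[0,0,0]], grip=[-1,-1,-1,-1,-1,-1,-1])

```text
clock: 10.38
tool_pos: [0.5324, 0.1605, 0.1929]
eef_rot: [0.486, 0.874, 0.0, -0.0]
contact_force: [0.2, -0.3, -0.4]
opening: 0.425
finger_force: 35.0
```

>>> play_rows(translation=[[0,0,0.002],[0,0,0.002],[0,0,0.001],[0,0,0]], delta_rot=[[0,0,0],[0,0,0],[0,0,0],[0,0,0]], grip=[-1,-1,-1,-1])

```text
clock: 10.88
tool_pos: [0.5324, 0.1605, 0.1878]
eef_rot: [0.486, 0.874, -0.0, -0.0]
contact_force: [-0.6, -0.1, -1.8]
opening: 0.423
finger_force: 35.0
```

>>> play_rows(translation=[[0,0,0.002],[0,0,0.002],[0,0,0.002],[0,0,0.002],[0,0,0]], delta_rot=[[0,0,0],[0,0,0],[0,0,0],[0,0,0],[0,0,0]], grip=[-1,-1,-1,-1,-1])

```text
clock: 11.5
tool_pos: [0.5323, 0.1605, 0.1797]
eef_rot: [0.486, 0.874, -0.0, -0.0]
contact_force: [0.6, 0.3, -1.4]
opening: 0.422
finger_force: 35.0
```

>>> play_rows(translation=[[0,0,0.002],[0,0,0.002],[0,0,0]], delta_rot=[[0,0,0],[0,0,0],[0,0,0]], grip=[-1,-1,-1])

```text
clock: 11.88
tool_pos: [0.5323, 0.1605, 0.1757]
eef_rot: [0.486, 0.874, -0.0, -0.0]
contact_force: [0.4, 0.2, -0.6]
opening: 0.423
finger_force: 35.0
```

>>> play_rows(translation=[[0,0,0.002],[0,0,0.002],[0,0,0]], delta_rot=[[0,0,0],[0,0,0],[0,0,0]], grip=[-1,-1,-1])

```text
clock: 12.25
tool_pos: [0.5323, 0.1605, 0.1717]
eef_rot: [0.486, 0.874, -0.0, -0.0]
contact_force: [-0.7, -0.4, -1.8]
opening: 0.426
finger_force: 35.0
```

>>> play_rows(translation=[[0,0,0.002],[0,0,0.002],[0,0,0]], delta_rot=[[0,0,0],[0,0,0],[0,0,0]], grip=[-1,-1,-1])

```text
clock: 12.62
tool_pos: [0.5323, 0.1605, 0.1677]
eef_rot: [0.486, 0.874, -0.0, -0.0]
contact_force: [-0.0, -0.1, -0.4]
opening: 0.423
finger_force: 35.0
```

>>> play_rows(translation=[[0,0,0.004],[0,0,0.004],[0,0,0.004],[0,0,0.004],[0,0,0.004],[0,0,0.004],[0,0,0],[0,0,0]], delta_rot=[[0,0,0],[0,0,0],[0,0,0],[0,0,0],[0,0,0],[0,0,0],[0,0,0],[0,0,0]], grip=[-1,-1,-1,-1,-1,-1,-1,-1])

```text
clock: 13.62
tool_pos: [0.5325, 0.1605, 0.144]
eef_rot: [0.486, 0.874, 0.0, 0.0]
contact_force: [-0.7, -0.1, -1.2]
opening: 0.426
finger_force: 35.0
```

>>> play_rows(translation=[[0,0,0],[0,0,0],[0,0,0],[0,0,0],[0,0,0],[0,0,0]], delta_rot=[[0,0,-9.3],[0,0,-9.3],[0,0,-9.3],[0,0,-9.3],[0,0,0],[0,0,0]], grip=[-1,-1,-1,-1,-1,-1])

```text
clock: 14.38
tool_pos: [0.5325, 0.1605, 0.144]
eef_rot: [0.183, 0.983, 0.0, 0.0]
contact_force: [-0.4, 0.2, -1.0]
opening: 0.427
finger_force: 35.0
```

Run:
```python
from plant import r
from h import *
s=r.get_state();m=R.from_quat(s["eef_rot"]).as_matrix();print(s["tool_pos"],s["contact_force"],s["moment"])
print("yaw xtool deg",np.degrees(np.arctan2(m[1,0],m[0,0])),"to",to(s,[.532,.1605,s["tool_pos"][2]]))
a=r.snapshot("scene");k=r.get_calibration("scene");w=r.snapshot("wrist")
u=np.round(proj(k,[.532,.1605,.06])[0]).astype(int)
A=cv2.resize(a[u[1]-40:u[1]+40,u[0]-27:u[0]+26],(398,600),interpolation=cv2.INTER_CUBIC)
cv2.imwrite("pics/v7.png",np.hstack([A,cv2.resize(w[180:290,220:290],(382,600),interpolation=cv2.INTER_CUBIC)]))
```

```text
[0.53249417 0.16049639 0.14401949] [-0.42208579  0.24095051 -0.95936593] [-0.00252764  0.00524285 -0.03784906]
yaw xtool deg 158.92748361433462 to [0.0005, -0.0002, -0.0]
```

View pics/v7.png

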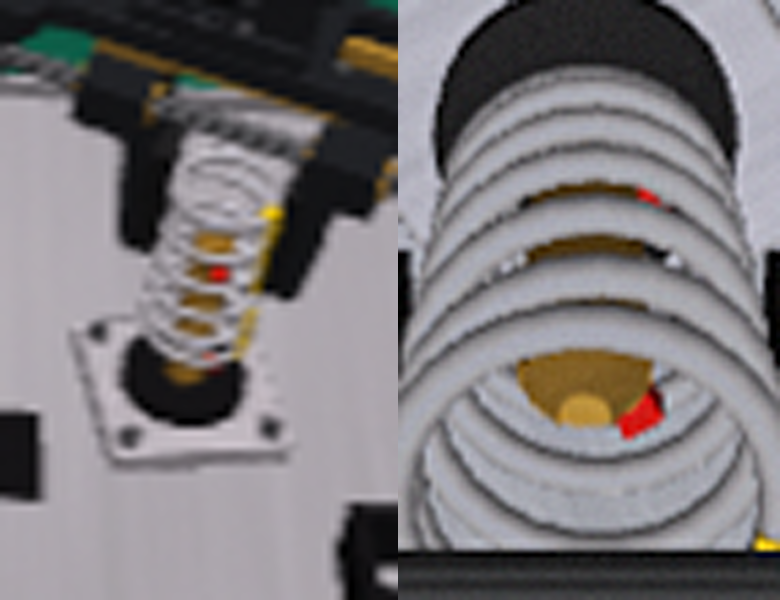

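>>> play_rows(translation=[[0,0,0.003],[0,0,0.003],[0,0,0.002],[0,0,0.002],[0,0,0.002],[0,0,0.002],[0,0,0]], delta_rot=[[0,0,0],[0,0,0],[0,0,0],[0,0,0],[0,0,0],[0,0,0],[0,0,0]], grip=[-1,-1,-1,-1,-1,-1,-1])

```text
clock: 15.35
tool_pos: [0.5324, 0.1605, 0.1297]
eef_rot: [0.181, 0.983, -0.0, -0.0]
contact_force: [-0.2, 0.4, -0.1]
opening: 0.423
finger_force: 35.0
```

>>> play_rows(translation=[[0,0,0.002],[0,0,0.002],[0,0,0]], delta_rot=[[0,0,0],[0,0,0],[0,0,0]], grip=[-1,-1,-1])

```text
clock: 15.72
tool_pos: [0.5323, 0.1605, 0.1257]
eef_rot: [0.181, 0.983, -0.0, -0.0]
contact_force: [0.4, 0.1, -0.9]
opening: 0.423
finger_force: 35.0
```

>>> play_rows(translation=[[0,0,0.002],[0,0,0.002],[0,0,0]], delta_rot=[[0,0,0],[0,0,0],[0,0,0]], grip=[-1,-1,-1])

```text
clock: 16.1
tool_pos: [0.5325, 0.1605, 0.1219]
eef_rot: [0.181, 0.983, 0.0, 0.0]
contact_force: [-0.5, 0.3, -0.3]
opening: 0.43
finger_force: 35.0
```

>>> play_rows(translation=[[0,0,0.002],[0,0,0.001],[0,0,0]], delta_rot=[[0,0,0],[0,0,0],[0,0,0]], grip=[-1,-1,-1])

```text
clock: 16.48
tool_pos: [0.5325, 0.1606, 0.1191]
eef_rot: [0.181, 0.983, 0.0, 0.0]
contact_force: [-0.7, -0.2, 2.9]
opening: 0.422
finger_force: 35.0
```

>>> play_rows(translation=[[0,0,-0.001],[0,0,0],[0,0,0],[0,0,0],[0,0,0],[0,0,0],[0,0,0],[0,0,0],[0,0,0],[0,0,0],[0,0,0],[0,0,0],[0,0,0],[0,0,0],[0,0,0],[0,0,0]], delta_rot=[[0,0,0],[0,0,9.8],[0,0,9.8],[0,0,9.8],[0,0,9.8],[0,0,9.8],[0,0,9.8],[0,0,9.8],[0,0,9.8],[0,0,9.8],[0,0,9.8],[0,0,9.8],[0,0,9.8],[0,0,9.8],[0,0,0],[0,0,0]], grip=[-1,-1,-1,-1,-1,-1,-1,-1,-1,-1,-1,-1,-1,-1,-1,-1])

```text
clock: 18.48
tool_pos: [0.5325, 0.1608, 0.12]
eef_rot: [0.962, 0.274, 0.0, -0.0]
contact_force: [0.1, 0.3, 2.8]
opening: 0.426
finger_force: 35.0
```

Run:
```python
from plant import r
from h import *
s=r.get_state();m=R.from_quat(s["eef_rot"]).as_matrix();print(s["tool_pos"],s["contact_force"],s["moment"])
print("yaw xtool deg",np.degrees(np.arctan2(m[1,0],m[0,0])))
a=r.snapshot("scene");k=r.get_calibration("scene");w=r.snapshot("wrist")
u=np.round(proj(k,[.532,.1605,.06])[0]).astype(int)
A=cv2.resize(a[u[1]-40:u[1]+40,u[0]-27:u[0]+26],(398,600),interpolation=cv2.INTER_CUBIC)
cv2.imwrite("pics/v8.png",np.hstack([A,cv2.resize(w[180:290,220:290],(382,600),interpolation=cv2.INTER_CUBIC)]))
```

```text
[0.53247424 0.16077026 0.11997044] [0.066429   0.3367279  2.78710761] [ 0.07803419  0.25264285 -0.00999543]
yaw xtool deg 31.86392230579906
```

View pics/v8.png

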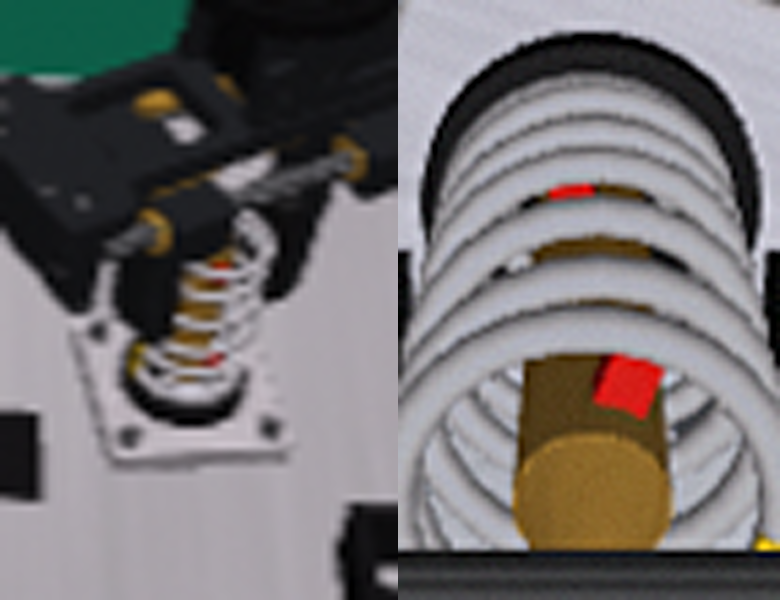

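>>> play_rows(translation=[[0,0,0],[0,0,0],[0,0,0],[0,0,0],[0,0,0],[0,0,-0.01],[0,0,-0.03],[0,0,-0.03],[0,0,-0.03],[0,0,-0.03],[0,0,0],[0,0,0]], delta_rot=[[0,0,0],[0,0,0],[0,0,0],[0,0,0],[0,0,0],[0,0,0],[0,0,0],[0,0,0],[0,0,0],[0,0,0],[0,0,0],[0,0,0]], grip=[0.1,0.5,0.8,0.8,0.8,0.8,0.8,0.8,0.8,0.8,0.8,0.8])

```text
clock: 20.08
tool_pos: [0.5319, 0.1607, 0.2496]
eef_rot: [0.962, 0.273, -0.0, -0.0]
contact_force: [0.8, 0.1, -0.1]
opening: 0.904
finger_force: 0.0
```

Run:
```python
from plant import r
from h import *
s=r.get_state();print(s["clock"],s["tool_pos"],s["contact_force"],s["finger_force"],s["opening"])
a=r.snapshot("scene");k=r.get_calibration("scene");w=r.snapshot("wrist");kw=r.get_calibration("wrist")
u=np.round(proj(k,[.532,.1605,.06])[0]).astype(int);v=np.round(proj(kw,[.532,.1605,.05])[0]).astype(int);print(v)
A=cv2.resize(a[u[1]-40:u[1]+40,u[0]-27:u[0]+26],(398,600),interpolation=cv2.INTER_CUBIC)
B=cv2.resize(w[v[1]-75:v[1]+75,v[0]-48:v[0]+48][:,:],(384,600),interpolation=cv2.INTER_CUBIC)
cv2.imwrite("pics/v9.png",np.hstack([A,B]))
```

```text
20.075 [0.53191451 0.16066027 0.24960883] [ 0.75604922  0.07634813 -0.07866793] 0.0 0.9040952331243707
[255 178]
```

View pics/v9.png

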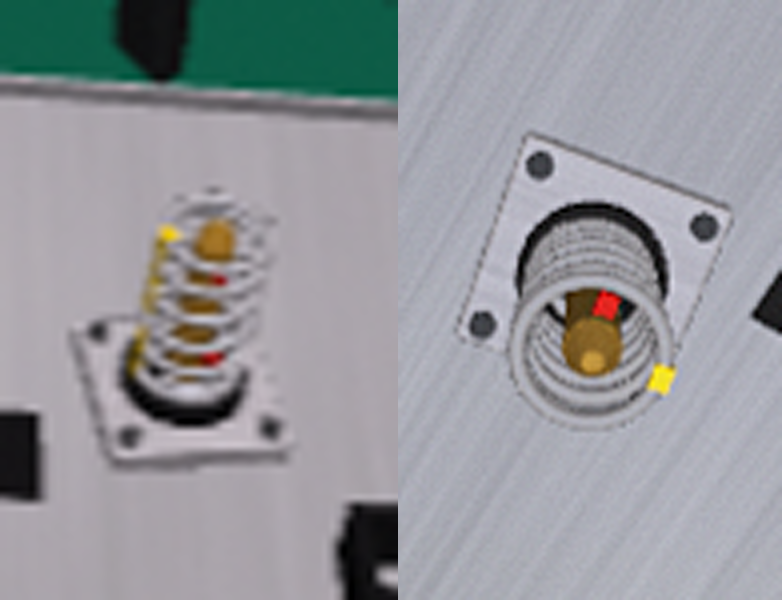

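```bash
python3 -c "
from plant import r
print(r.finish_job())"
```

```text
the job is handed in; nothing more can be done
None
```

The spring is on the post and standing on the black seat below both pegs. Its opening is about a quarter turn clockwise past the upper peg, and the gripper has let go. I handed the job in at about 20 s; the hand-in call returned no verdict.

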